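# Lock the sample box: fold the hasp over the ring and clip the snap hook on

## Task

Lock the grey sample box: fold its hasp down flat over the ring, then push the snap hook's gate onto one upright leg of the ring until the gate snaps shut behind it. With the hook still clear of the box top, tug it back gently to feel that the gate holds, then lay it down flat on the box and let go with the hasp flat and the gate shut. Never press or pull hard on the ring, and do not move the timer, calculator or tape roll.

Things in the scene. Friction and masses are not known exactly. Their poses are not given: they have to be found in the camera images.
- lock_box: Grey metal sample box, fixed, 200 (x) x 290 (y) x 70 mm high; origin at the centre of its underside, x away from the robot at yaw 0, z up. Flat top at z = 70 mm. The lid (the +y half) is shut and does not move; its low bar handle is at y = 100 mm. The ring stands on the other half at x = 45, y = -62 mm. Beware of the monitor right of the box, 0.62 m ahead
- ring: Upright steel D-ring of 8 mm bar, its two vertical legs 48 mm apart (centres at its y = +24 and -24 mm), top 54 mm above its origin. Origin midway between the feet on the rocking axis, 74 mm above the box's underside. It rocks loosely 0.25 rad forward and back about its y axis (stays where left), so it gives way up to 10 mm at hook height before it resists a push or pull along the box's x
- ring_left (a point): Centre of the ring's +y leg, 18 mm above the rocking axis; rocks with the ring
- ring_right (a point): Centre of the ring's -y leg, 18 mm above the rocking axis; rocks with the ring
- hasp (a joint): Angle of the hasp, a flat steel leaf (44 mm wide, 135 mm long, 3 mm thick, with a slot 18 mm wide and 71 mm long that passes over the ring): 0 = flat on the box top over the ring (pointing to the box's -y), 1.57 = upright, 2.4 = leaning back over the lid. Stiff enough to stay where it is left; pushing it at its end takes about 1 to 2 N
- hasp_hinge (a point): Middle of the hasp's hinge line (along the box's x), at x = 45, y = 0, z = 73 mm of the box. Its axes are the box's: at angle a the leaf runs from here in direction y = -cos a, z = sin a, and its upper face looks to y = sin a, z = cos a
- hasp_end (a point): On the hasp's upper face (toward the lid when upright), 120 mm from the hinge, 15 mm short of the free end; beyond the slot
- snap_hook: Steel snap hook with a black handle, 165 mm long, lying flat on the bench, about 0.2 kg. Origin under the middle of the handle; x along the handle toward the loop, z up. Handle x = -40 to 34 mm, 20 mm wide (y), 20 mm high. Loop of 12 mm round bar, 60 mm wide, 0 to 12 mm above the underside, its inside x = 59 to 103 mm, y = -18 to 18 mm
- hook_loop (a point): Centre of the hook's loop, 85 mm ahead of the body's origin, 6 mm above the underside. The sprung gate closes the loop's front end; beside it the fixed nose bends in from the +y side
- gate_mouth (a point): Where the ring's leg should meet the gate: on its outer face, x = 110.5, y = -4, z = 6 mm of the hook, same axes. The centre of an 8 mm bar must meet it between hook y = -11 (hinge boss, radius 8 mm, at x = 107, y = -24) and y = +3 mm (nose: tip at y = 7, front at x = 123), else it jams on boss or nose
- gate (a joint): Angle of the snap hook's gate (34 mm long, 7 mm thick): 0 = shut against the inside of the nose, grows as it is pushed inward, at most 1.35; a spring shuts it. Never opens outward. A bar pushed along the hook's x opens it at 4 to 8 N; it snaps shut behind the bar when the bar's centre has come in to hook x = 70 to 76 mm (the loop stops it at 63)
- timer: White wedge-shaped bench timer, 44 x 64 x 33 mm, left of the box or behind it; bystander, leave alone
- calculator: Desk calculator, 110 x 75 x 23 mm, left of the box or behind it; bystander, leave alone
- tape_roll: Roll of brown tape lying flat, 94 x 92 x 48 mm, left of the box or behind it; bystander, leave alone

How it is judged (in metres and radians):
On the way, in this order (a step that is already met when the one before it is completed fails the run):
1. the hasp is folded flat over the ring (value of joint hasp below 0.06 rad), for 0.2 s.
2. the snap hook is clipped: a leg of the ring is inside its loop, the gate is shut and the hasp is flat (((x of ring_left in the frame of snap_hook between 0.055 and 0.107 m and y of ring_left in the frame of snap_hook between -0.02 and 0.02 m) or (x of ring_right in the frame of snap_hook between 0.055 and 0.107 m and y of ring_right in the frame of snap_hook between -0.02 and 0.02 m)) and value of joint gate below 0.1 rad and z of snap_hook in the frame of lock_box between 0.055 and 0.115 m and angle between the z axis of snap_hook and the z axis of lock_box, either way round below 0.35 rad and value of joint hasp below 0.06 rad), for 0.2 s.
3. the clipped hook is tugged back: held with its underside more than 4 mm above the box top, the ring's leg bears on the inside of the shut gate with more than 2 N ((((x of ring_left in the frame of snap_hook between 0.055 and 0.107 m and y of ring_left in the frame of snap_hook between -0.02 and 0.02 m) and x of ring_left in the frame of snap_hook above 0.09 m) or ((x of ring_right in the frame of snap_hook between 0.055 and 0.107 m and y of ring_right in the frame of snap_hook between -0.02 and 0.02 m) and x of ring_right in the frame of snap_hook above 0.09 m)) and value of joint gate below 0.15 rad and z of snap_hook in the frame of lock_box above 0.074 m and contact force between snap_hook and ring above 2 N).
At the end, for the whole second after the job is handed in: A leg of the ring is inside the hook's loop with the gate shut (under 0.10 rad), the hasp is flat (under 0.06 rad), and the hook lies at rest flat on the box top (within 0.25 rad, its origin less than 12 mm above the box top) (((x of ring_left in the frame of snap_hook between 0.055 and 0.107 m and y of ring_left in the frame of snap_hook between -0.02 and 0.02 m) or (x of ring_right in the frame of snap_hook between 0.055 and 0.107 m and y of ring_right in the frame of snap_hook between -0.02 and 0.02 m)) and value of joint gate below 0.1 rad and z of snap_hook in the frame of lock_box between 0.055 and 0.082 m and angle between the z axis of snap_hook and the z axis of lock_box, either way round below 0.25 rad and value of joint hasp below 0.06 rad and linear speed of snap_hook below 0.02 m/s); the robot touches nothing.
It fails at once if the snap hook is forced against the ring with more than 35 N (contact force between snap_hook and ring above 35 N).
It fails at once if the timer, calculator or tape roll is moved more than 25 mm (distance of any of timer, calculator, tape_roll from where it was at the start of the episode above 0.025 m).
It also fails if it takes over 64 s, if anything falls off the work surface, if the arm or the gripper's body presses on something with over 40 N, if the wrist force passes 120 N, or if a joint passes its speed limit or range.

## Robot

A 7-joint arm with a two-finger parallel gripper is mounted at the origin on a cart in front of the work surface, level with it; the furniture and walls round the work are solid. World frame = base frame: x ahead of the robot, y to its left, z up, the work surface at z = 0. Lengths are in mm, angles in rad, forces in N, time in s.
With the tool pointing down it reaches from about 400 to 850 mm from the base axis. Payload 10.4 kg.
Tool frame: the origin (TCP) lies on the centre line of the jaws, within the pads' length; the fingertips stand r.nose_length ahead of it and the grasp point (between the pads) lies 6 mm ahead of it (r.nose_length is the distance from the TCP to the fingertips, in mm); z points along the fingers, x is the direction in which the jaws open and shut, and the axes are right-handed (so a half turn about z gives the same grasp; the last joint's range is limited). The gripper opens to 87 mm and grips with 3 to 60 N. Pads are 19 mm wide; open, the fingers measure 117 mm over their backs; the gripper's body (75 mm by 190 mm) begins 51 mm behind the grasp point.
Start: joints at [1.122, 0.332, -0.065, 1.46, 0.022, 1.35, -0.088], TCP at [258.178, -569.204, 247.576] pointing down, gripper open.
Joint ranges: [-2.6, 2.6], [-0.5, 2.12], [-1.47, 1.34], [0.16, 2.42], [-1.27, 4.41], [0.06, 2.06], [-2.6, 2.6]. Speed limits (rad/s): [2.22, 2.22, 2.79, 2.79, 3.14, 3.14, 3.14].

## Interface

Orientations are given as a unit quaternion [w, x, y, z].
In Python, from cell import r, capture gives the robot as it stands.
- The arm moves only by the tool drive_tool, never from a script. Its argument "deltas" is a list that holds one entry, the list of rows, each a list of 7 numbers: the shift along the world's x, y, z in cm, then the turn, a rotation vector about the world's x, y, z in units of 6 degrees (1.0 is 6 degrees), then the finger opening in cm, from 0 to 8.7. In form: [[[x, y, z, rx, ry, rz, claw], ...]]. A call has 1 to 12 rows; each row is the pose to reach, as a shift and turn from the pose commanded when the call began; what a row does not reach only later rows make up. A row lasts 1/12 s, in which the tool goes at most 41.7 mm and 7.16 degrees, less where a joint would pass 70% of its speed; a pose out of reach is approached as far as the arm can. A call with a gripper value outside its range is refused whole. The fingers move at their own pace and stop on an object; "newtons" is the grip in N (left out, the last holds). Time passes only in rows, so rows that repeat a pose let the fingers close. It gives the time, the measured TCP pose, the force and the opening at its end, in the units of the state.
- r.observe(): the state, without advancing time (a new reading comes with each control period).
- capture(name): name is "scene" or "top" or "wrist"; returns a dict with "image" (420x560x3 uint8, blue, green, red), "depth" (420x560 float32, mm along the optical axis (not along the pixel's ray), 0 where there is no reading), "fx", "fy", "cx", "cy" (pixels), "rvec" (rotation vector, rad) and "tvec" (3), from world to camera coordinates, as OpenCV has them. Camera axes: x right, y down, z forward; pixel columns grow to the right and rows downward; lengths in mm; the calibration is good to about 2 mm. A picture is of the moment at which its call begins.
- r.close_job(): hands the job in, once; it reports no verdict.
The state is a dict: "time": time; "joint_pos": joint angles; "joint_vel": joint speeds; "tau": joint torques, N m; "position": TCP position; "tool_rot": TCP orientation; "ft_force": force on the tool from outside, world axes, zero at the start; "ft_torque": the same for the moment, N m; "opening": opening from 0.0 (shut) to 1.0 (fully open).
Only numpy, scipy, OpenCV 4.12 (cv2) and the standard library are available. Lean on these libraries where they do the work, as an engineer would, in place of code of your own. Each camera call takes 0.05 s, during which the arm holds its last target. There are 200 camera calls.

## Working session

There is one attempt and no reset: what is moved stays moved. The work goes in short steps, Python scripts to look and compute and a tool call to move; the robot and the scene stay as the last step left them, time stands still between calls to the robot, and variables do not carry over. Pictures are saved under pics/ and viewed, about 8 in all and at most 12, crops included, and the job is handed in when it is done.

Besides the shell and the picture viewer there is one more tool, called after "Request:" as name(argument=value, ...), one argument or row to a line, values as JSON. drive_tool: Moves the arm, as the interface text tells. Its arguments: {"type":"object","properties":{"deltas":{"type":"array"},"newtons":{"type":"number"}},"required":["deltas"]}

```bash
ls; mkdir -p pics; cat > h.py <<'E'
import numpy as np, cv2
from cell import r, capture
def pose(c):
    R=cv2.Rodrigues(np.array(c["rvec"],float))[0]; return R,np.array(c["tvec"],float).ravel()
def px2w(c,u,v,d=None,z=None):
    R,t=pose(c); ray=np.array([(u-c["cx"])/c["fx"],(v-c["cy"])/c["fy"],1.])
    if z is not None:
        o=-R.T@t; q=R.T@ray; return o+q*(z-o[2])/q[2]
    if d is None: d=np.median(c["depth"][int(v)-1:int(v)+2,int(u)-1:int(u)+2])
    return R.T@(ray*d-t)
def w2px(c,p):
    R,t=pose(c); q=R@np.array(p,float)+t; return c["fx"]*q[0]/q[2]+c["cx"],c["fy"]*q[1]/q[2]+c["cy"]
def save(n,c): np.savez('pics/'+n+'.npz',**{k:np.array(v) for k,v in c.items()}); cv2.imwrite('pics/'+n+'.png',c["image"])
def load(n): 
    z=np.load('pics/'+n+'.npz'); return {k:z[k] for k in z.files}
E
python3 - <<'E'
from h import *
print(r.nose_length, r.observe())
a=capture("scene");b=capture("top");save("s0",a);save("t0",b)
for c in(a,b): R,t=pose(c);print(c["fx"],-R.T@t)
E
```

```text
pics
25.0 {'time': 0.0, 'joint_pos': array([ 1.12240384,  0.33284798, -0.06464268,  1.46091289,  0.02159446,
        1.34990184, -0.08849285]), 'joint_vel': array([ 4.11931843e-04, -1.33958913e-05, -4.66151461e-05, -5.73008309e-04,
       -2.90184530e-04, -6.85329268e-04, -1.49679512e-03]), 'tau': array([ 3.56742803e-04, -6.23254180e+01,  2.49537081e-02, -3.89900243e+01,
       -6.12495071e-02,  3.96339130e-02,  1.90269106e-04]), 'position': array([ 257.97852366, -568.9001807 ,  246.782265  ]), 'tool_rot': array([-3.39656437e-04,  8.40540480e-01, -5.41748307e-01, -5.97915579e-04]), 'ft_force': array([ 0.85888957,  0.67366529, -0.37677667]), 'ft_torque': array([-0.05825286,  0.02482773, -0.00800549]), 'opening': 0.9978416953258111}
506.22191220383877 [-146.69674988  487.04710189 1240.85666354]
463.37735733916844 [ 517.37339124  175.56869675 1373.97964814]
```

View pics/t0.png

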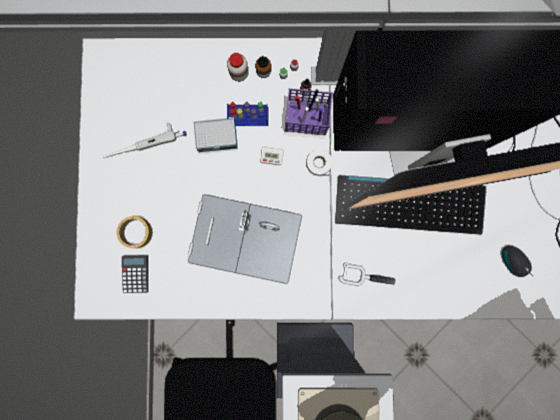

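View pics/s0.png

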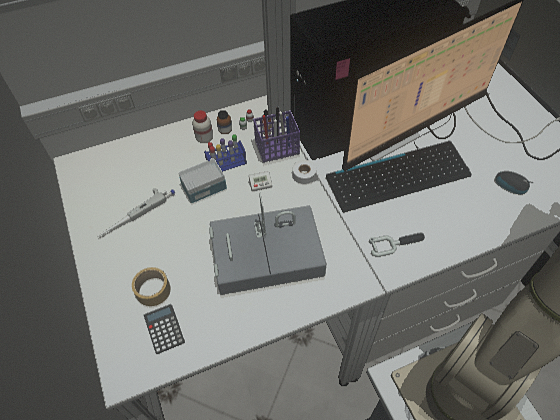

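Top view: box corners at about (203,195), (302,213), (289,282), (188,263). The hasp is upright near (243,220), the ring is at (270,225), and the hook is at (365,275) with its handle to the right. Next I'll enlarge these areas.

```bash
python3 - <<'E'
from h import *
c=load("t0"); 
print('R',r.observe()['time'])
I=c["image"]
A=cv2.resize(I[185:295,180:310],None,fx=5,fy=5,interpolation=cv2.INTER_CUBIC)
B=cv2.resize(I[255:295,330:405],None,fx=5,fy=5,interpolation=cv2.INTER_CUBIC)
M=np.zeros((A.shape[0]+0,800,3),np.uint8)
A=cv2.resize(I[185:295,180:310],(520,440),interpolation=cv2.INTER_CUBIC)
B=cv2.resize(I[255:295,330:400],(560,320)[:2],interpolation=cv2.INTER_CUBIC)
M=np.zeros((600,800,3),np.uint8); M[:330,:390]=cv2.resize(A,(390,330)); M[:320,400:800]=cv2.resize(I[255:287,345:385] if 0 else I[255:295,340:390],(400,320),interpolation=cv2.INTER_CUBIC)
s=load("s0")["image"]; M[330:600,:390]=cv2.resize(s[190:280,205:335],(390,270),interpolation=cv2.INTER_CUBIC)
M[330:600,400:790]=cv2.resize(s[215:260,365:430],(390,270),interpolation=cv2.INTER_CUBIC)
cv2.imwrite('pics/m1.png',M)
for n,(u,v) in dict(c1=(203,195),c2=(302,213),c3=(289,282),c4=(188,263)).items(): print(n,px2w(c,u,v,z=70).round())
for u,v in((220,250),(260,260),(270,226),(243,222),(362,280),(380,280),(410,50),(340,100),(360,206)): print(u,v,px2w(c,u,v).round(1))
E
```

```text
R 0.1
c1 [667. 386.  70.]
c2 [616. 106.  70.]
c3 [423. 143.  70.]
c4 [476. 426.  70.]
220 250 [511.9 336.3  71.7]
260 260 [483.9 224.2  70.2]
270 226 [578.6 196.   81.9]
243 222 [590.3 272.   73.4]
362 280 [424.1 -71.2   9.7]
380 280 [ 424.7 -121.7   18.8]
410 50 [ 932.8 -104.2  425.3]
340 100 [907.9   9.2 172.1]
360 206 [625.1 -37.5 183.3]
```

View pics/m1.png

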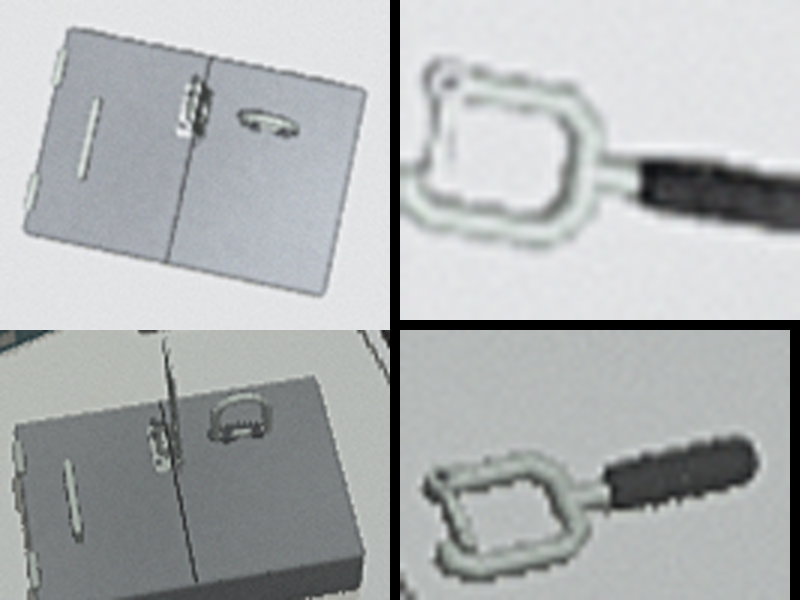

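Top-left: box with the hasp upright at its middle and the ring to the right of it. Top-right: hook, with the gate boss at the upper left and the nose at the lower left, handle running right. Bottom: the same from the scene camera. The box corners give a centre of about (545, 265), yaw -0.185, which puts the ring at (578,196), matching its depth reading. Next come the hasp angle and the hook pose.

```bash
cat >> h.py <<'E'
BC=np.array([545.5,265.]);BY=-0.185
def Rz(a): return np.array([[np.cos(a),-np.sin(a)],[np.sin(a),np.cos(a)]])
def b2w(x,y): return BC+Rz(BY)@[x,y]
def cloud(c):
    v,u=np.mgrid[0:420,0:560]; d=c["depth"]; R,t=pose(c)
    P=np.stack([(u-c["cx"])/c["fx"]*d,(v-c["cy"])/c["fy"]*d,d],-1)-t
    W=P@R; W[d<=0]=np.nan; return W
def w2b(W): 
    W=np.array(W,float).copy(); W[...,:2]=(W[...,:2]-BC)@Rz(BY); return W
E
python3 - <<'E'
from h import *
for n in("t0","s0"):
    c=load(n); W=cloud(c); B=w2b(W)
    m=(abs(B[...,0]-45)<45)&(abs(B[...,1]-20)<120)&(B[...,2]>95)
    print(n,B[m].round()[::max(1,m.sum()//25)].tolist())
    m=(B[...,2]>66)&(B[...,2]<74)&(abs(B[...,0])<130)&(abs(B[...,1])<170)
    print(np.nanpercentile(B[m],[.5,1,50,99,99.5],axis=0).round(1).tolist())
    m=(W[...,2]>13)&(W[...,2]<26)&(abs(W[...,0]-424)<50)&(W[...,1]<-60)&(W[...,1]>-190)
    q=W[m][:,:2]; print('handle',m.sum(),cv2.minAreaRect(q.astype(np.float32)),W[m][:,2].mean())
    m=(W[...,2]>4)&(W[...,2]<30)&(abs(W[...,0]-430)<60)&(W[...,1]<20)&(W[...,1]>-190)
    q=W[m][:,:2]; print('hook',m.sum(),cv2.minAreaRect(q.astype(np.float32)), q.min(0),q.max(0))
E
```

```text
t0 [[66.0, 1.0, 212.0], [61.0, 1.0, 206.0], [62.0, -1.0, 164.0], [60.0, -1.0, 155.0], [58.0, -1.0, 150.0], [55.0, -1.0, 144.0], [55.0, -2.0, 105.0], [43.0, 2.0, 210.0], [41.0, -0.0, 207.0], [44.0, -0.0, 97.0], [51.0, -48.0, 125.0], [42.0, -1.0, 99.0], [48.0, -45.0, 124.0], [51.0, -59.0, 128.0], [36.0, -0.0, 156.0], [45.0, -40.0, 120.0], [47.0, -54.0, 125.0], [50.0, -67.0, 126.0], [30.0, -0.0, 211.0], [43.0, -40.0, 95.0], [46.0, -65.0, 127.0], [49.0, -78.0, 123.0], [31.0, -1.0, 144.0], [46.0, -76.0, 125.0], [25.0, 1.0, 213.0], [43.0, -76.0, 120.0], [23.0, 0.0, 190.0], [43.0, -85.0, 109.0]]
[[-98.9, -140.9, 66.1], [-97.2, -139.3, 66.2], [-3.3, -0.3, 70.2], [97.6, 143.7, 73.8], [98.9, 145.8, 73.9]]
handle 203 ((439.2331237792969, -114.28976440429688), (105.03373718261719, 54.975135803222656), 88.80500793457031) 18.530873646986173
hook 651 ((427.8465270996094, -85.60675048828125), (207.35153198242188, 116.48054504394531), 88.64772033691406) [ 371.5729562 -188.8014365] [487.99103907  19.17657519]
s0 [[70.0, -3.0, 206.0], [53.0, -2.0, 211.0], [55.0, -2.0, 192.0], [64.0, -2.0, 166.0], [25.0
[... 202 characters left out ...]
124.0], [25.0, -3.0, 170.0], [47.0, -57.0, 122.0], [24.0, -2.0, 166.0], [46.0, -84.0, 110.0], [48.0, -43.0, 115.0], [48.0, -38.0, 112.0], [46.0, -93.0, 98.0], [45.0, -87.0, 97.0], [44.0, -39.0, 108.0], [45.0, -37.0, 102.0], [45.0, -39.0, 97.0], [39.0, -2.0, 103.0], [26.0, -2.0, 103.0]]
[[-100.6, -144.7, 66.3], [-99.6, -142.9, 66.5], [-11.3, 6.2, 71.3], [98.4, 140.0, 73.9], [99.7, 142.2, 74.0]]
handle 235 ((437.3770751953125, -115.25959777832031), (108.63179779052734, 55.25992965698242), 89.59393310546875) 19.343718898251044
hook 1093 ((429.9912414550781, -85.00135803222656), (209.69598388671875, 119.27671813964844), 89.68263244628906) [ 370.16231088 -189.70003483] [489.79711546  19.85006471]
```

Request:
drive_tool(
  deltas=[
    [[21, 44, 6, 0, 0, 5, 0], [21, 44, 6, 0, 0, 5, 0], [21, 44, 6, 0, 0, 5, 0], [21, 44, 6, 0, 0, 5, 0], [21, 44, 6, 0, 0, 5, 0], [21, 44, 6, 0, 0, 5, 0], [21, 44, 6, 0, 0, 5, 0], [21, 44, 6, 0, 0, 5, 0], [21, 44, 6, 0, 0, 5, 0], [21, 44, 6, 0, 0, 5, 0], [21, 44, 6, 0, 0, 5, 0], [21, 44, 6, 0, 0, 5, 0]],
  ],
  newtons=20,
)

```text
time: 1.1
position: [469.0, -125.8, 308.0]
tool_rot: [-0.0, 0.952, -0.305, 0.0]
ft_force: [0.9, 0.7, -0.7]
opening: 0.172
```

```bash
python3 - <<'E'
from h import *
c=capture("wrist");save("w1",c);R,t=pose(c);print(-R.T@t,R[2]);print(r.observe()['joint_pos'].round(2))
print(w2px(c,[424,-121,10]),w2px(c,[424,-40,6]))
E
```

```text
[511.0853851  -67.30555179 444.93026463] [-0.15193439 -0.21470693 -0.96478851]
[ 0.68  0.02 -0.53  1.69  0.01  1.42 -0.46]
(np.float64(254.5299663879014), np.float64(189.33482274880362)) (np.float64(214.4305652675321), np.float64(134.97697863129284))
```

View pics/w1.png

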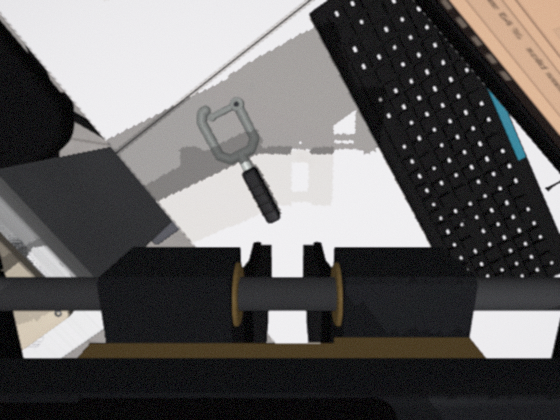

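Request:
drive_tool(
  deltas=[
    [[12.7, 41.7, 0, 0, 0, 4.15, 0], [12.7, 41.7, 0, 0, 0, 4.15, 0], [12.7, 41.7, 0, 0, 0, 4.15, 0], [12.7, 41.7, 0, 0, 0, 4.15, 0], [12.7, 41.7, 0, 0, 0, 4.15, 0], [12.7, 41.7, 0, 0, 0, 4.15, 0], [12.7, 41.7, 0, 0, 0, 4.15, 0], [12.7, 41.7, 0, 0, 0, 4.15, 0], [12.7, 41.7, 0, 0, 0, 4.15, 0], [12.7, 41.7, 0, 0, 0, 4.15, 0], [12.7, 41.7, 0, 0, 0, 4.15, 0], [12.7, 41.7, 0, 0, 0, 4.15, 0]],
  ],
)

```text
time: 2.15
position: [593.8, 293.2, 305.8]
tool_rot: [-0.001, 0.996, -0.09, -0.002]
ft_force: [-0.8, 0.7, -0.7]
opening: -0.0
```

Wrist view: the hook's handle runs from (248,168) to (274,220), the boss is at (238,104) and the nose corner at (203,113). Loop centre is around (228,130).

```bash
python3 - <<'E'
from h import *
print(r.observe()['time'],r.observe()['position'],r.observe()['ft_force'],w2b(r.observe()['position']))
c=load("w1")
a=px2w(c,249,169,z=12)[:2];b=px2w(c,274,219,z=12)[:2];bo=px2w(c,238,104,z=10)[:2]
d=(a-b)/np.linalg.norm(a-b); print('handle',a,b,np.linalg.norm(a-b),'yaw',np.arctan2(d[1],d[0]))
for nm,(u,v),z in(('neck',(247,163),6),('loop',(230,130),6)): print(nm,px2w(c,u,v,z=z))
n=np.array([-d[1],d[0]]); print('boss in hook', (bo-(a-34*d))@d,(bo-(a-34*d))@n,'origin',a-34*d)
t=load("t0")
a=px2w(t,369.7,278,z=12)[:2];b=px2w(t,395.5,281,z=12)[:2];d=(a-b)/np.linalg.norm(a-b);print('top handle',a,b,np.linalg.norm(a-b),'yaw',np.arctan2(d[1],d[0]),a-34*d)
E
```

```text
2.15 [593.84433385 293.21516696 305.76464889] [-0.84788769  0.7446441  -0.66787534] [ 42.3293161   36.62648305 305.76464889]
handle [434.08338561 -96.6131875 ] [ 421.45898946 -165.68520283] 70.2162280374781 yaw 1.3900201658541436
neck [435.48844997 -89.67546676   6.        ]
loop [442.84832077 -46.24265677   6.        ]
boss in hook 107.41512024817123 -22.36958413848558 origin [ 427.97041884 -130.05913848]
top handle [429.99453548 -93.31489203] [ 421.30257512 -168.15542299] 75.34358133330582 yaw 1.4551745750289824 [ 426.0721489  -127.08788248]
```

Request:
drive_tool(
  deltas=[
    [[0, -1.2, -4.1, 0, 0, 0, 0], [0, -1.2, -8.2, 0, 0, 0, 0], [0, -1.2, -8.5, 0, 0, 0, 0], [0, -1.2, -8.5, 0, 0, 0, 0], [-0.24, -2.7, -8.4, 0, 0, 0, 0], [-0.62, -4.75, -8.6, 0, 0, 0, 0], [-0.84, -5.9, -8.8, 0, 0, 0, 0], [-1.05, -7.05, -9.2, 0, 0, 0, 0], [-1.26, -8.15, -9.7, 0, 0, 0, 0], [-1.45, -9.2, -10.3, 0, 0, 0, 0], [-1.63, -10.15, -11.0, 0, 0, 0, 0], [-1.8, -11.05, -11.8, 0, 0, 0, 0]],
  ],
)

```text
time: 3.15
position: [577.0, 176.4, 189.0]
tool_rot: [0.0, 0.996, -0.093, 0.0]
ft_force: [0.3, -0.0, 0.0]
opening: 0.002
```

```bash
python3 - <<'E'
from h import *
o=r.observe();print(w2b(o['position']),o['ft_force'])
c=capture("scene");save("s1",c);B=w2b(cloud(c))
m=(abs(B[...,0]-45)<25)&(B[...,1]<5)&(B[...,1]>-130)&(B[...,2]>80)&(B[...,2]<220)
q=B[m]; 
for lo in range(80,220,10): 
    k=q[(q[:,2]>=lo)&(q[:,2]<lo+10)]; print(lo,len(k),k.mean(0).round(0) if len(k) else '')
E
```

```text
[ 47.30212873 -81.29006488 189.03731823] [ 0.25882093 -0.00596302  0.01325078]
80 82 [ 44. -27.  84.]
90 55 [ 45. -32.  95.]
100 45 [ 43. -41. 105.]
110 53 [ 45. -46. 115.]
120 55 [ 44. -53. 125.]
130 22 [ 43. -61. 134.]
140 6 [ 23. -69. 144.]
150 0 
160 0 
170 0 
180 0 
190 0 
200 0 
210 0
```

Request:
drive_tool(
  deltas=[
    [[-0.09, -0.47, -0.97, 0, 0, 0, 0], [-0.23, -1.2, -1.96, 0, 0, 0, 0], [-0.35, -1.85, -3.02, 0, 0, 0, 0], [-0.45, -2.38, -4.13, 0, 0, 0, 0], [-0.52, -2.8, -5.3, 0, 0, 0, 0], [-0.58, -3.1, -6.5, 0, 0, 0, 0], [-0.61, -3.28, -7.7, 0, 0, 0, 0], [-0.62, -3.33, -8.3, 0, 0, 0, 0], [-0.63, -3.34, -8.6, 0, 0, 0, 0], [-0.63, -3.34, -8.8, 0, 0, 0, 0], [-0.63, -3.34, -8.9, 0, 0, 0, 0], [-0.63, -3.34, -8.9, 0, 0, 0, 0]],
  ],
)

```text
time: 4.2
position: [571.1, 144.3, 100.8]
tool_rot: [-0.0, 0.996, -0.093, 0.0]
ft_force: [0.0, 0.0, 0.4]
opening: 0.008
```

Request:
drive_tool(
  deltas=[
    [[0, 0, -0.1, 0, 0, 0, 0], [0, 0, -0.2, 0, 0, 0, 0], [0, 0, -0.3, 0, 0, 0, 0], [0, 0, -0.3, 0, 0, 0, 0]],
  ],
)

```text
time: 4.53
position: [571.2, 144.1, 98.4]
tool_rot: [-0.0, 0.996, -0.093, 0.0]
ft_force: [-1.5, -0.3, 6.2]
opening: 0.008
```

Request:
drive_tool(
  deltas=[
    [[0, 0, 4, 0, 0, 0, 0], [0, 0, 8, 0, 0, 0, 0], [0, 0, 12, 0, 0, 0, 0], [-3, -5, 12, 0, 0, 0, 6], [-14.4, -27.4, 11, 0, 0, 0, 6], [-14.4, -27.4, 11, 0, 0, 0, 6], [-14.4, -27.4, 11, 0, 0, 0, 6], [-14.4, -27.4, 11, 0, 0, 0, 6], [-14.4, -27.4, 11, 0, 0, 0, 6], [-14.4, -27.4, 11, 0, 0, 0, 6], [-14.4, -27.4, 11, 0, 0, 0, 6], [-14.4, -27.4, 11, 0, 0, 0, 6]],
  ],
)

```text
time: 5.53
position: [424.6, -134.6, 207.5]
tool_rot: [0.001, 0.995, -0.097, -0.0]
ft_force: [0.6, -0.5, 0.6]
opening: 0.608
```

```bash
python3 - <<'E'
from h import *
o=r.observe();print(o['time'],o['position'],o['ft_force'])
c=capture("wrist");save("w2",c);s=capture("scene");save("s2",s)
B=w2b(cloud(s));m=(abs(B[...,0]-45)<22)&(B[...,1]<-105)&(B[...,1]>-133)
print('hasp z',np.nanpercentile(B[m][:,2],[5,50,95]))
m=(abs(B[...,0]-45)<5)&(B[...,1]<-40)&(B[...,1]>-85)&(B[...,2]>115);print('ring top',B[...,0][m].mean(),B[...,2][m].max())
M=np.hstack([c["image"][60:300,130:430],s["image"][185:300,200:344].repeat(1,0)[:115]*0+0 if 0 else cv2.resize(s["image"][195:285,205:325],(320,240),interpolation=cv2.INTER_CUBIC)])
cv2.imwrite('pics/m2.png',M)
E
```

```text
5.5333 [ 424.60291623 -134.63228024  207.50883636] [ 0.56876763 -0.45830644  0.60298886]
hasp z [-903.41605427   73.55075207   78.4335664 ]
ring top 46.74488956899644 134.07051443283538
```

View pics/m2.png

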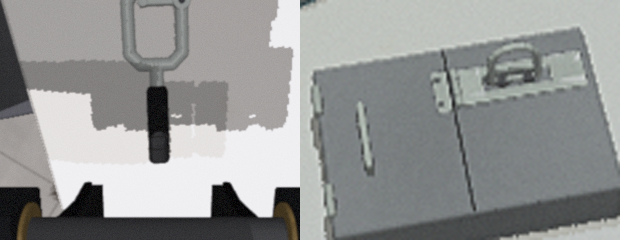

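The hasp lies flat over the ring. In the wrist image the handle runs from about (287,147) to (288,221), nearly vertical.

```bash
python3 - <<'E'
from h import *
c=load("w2"); g=c["image"].max(2); sub=(g[140:232,270:306]<70).astype(np.uint8)
n,l,st,ce=cv2.connectedComponentsWithStats(sub); i=1+st[1:,4].argmax(); v,u=np.nonzero(l==i); u=u+270;v=v+140
print(st[i],u.min(),u.max(),v.min(),v.max())
P=np.array([px2w(c,a,b,z=14)[:2] for a,b in zip(u,v)]); print(cv2.minAreaRect(P.astype(np.float32)))
a=px2w(c,u[v==v.min()].mean(),v.min(),z=14);b=px2w(c,u[v==v.max()].mean(),v.max(),z=10);print(a,b,np.linalg.norm((a-b)[:2]),np.arctan2(a[1]-b[1],a[0]-b[0]))
for nm,(uu,vv),z in(('bossR/L mid loop top',(286,75),6),('loop bottom outer',(286,130),6),('loopL',(252,95),6),('loopR',(319,95),6)): print(nm,px2w(c,uu,vv,z=z))
E
```

```text
[   7    6   22   77 1516] 277 298 146 222
((426.90863037109375, -130.9678955078125), (72.97710418701172, 19.315080642700195), 81.4605484008789)
[432.82129737 -95.23952882  14.        ] [ 417.78301917 -167.68826281   10.        ] 73.99303256308555 1.3661313794164682
bossR/L mid loop top [443.98659226 -34.57592443   6.        ]
loop bottom outer [434.74737538 -81.49271279   6.        ]
loopL [410.64252573 -45.31396704   6.        ]
loopR [469.8929366  -56.94144419   6.        ]
```

Request:
drive_tool(
  deltas=[
    [[0, 0, -4, 0, 0, 0.2, 6], [0, 0, -8, 0, 0, 0.2, 5], [0, 0, -12, 0, 0, 0.2, 5], [0, 0, -15, 0, 0, 0.2, 5], [0, 0, -16.5, 0, 0, 0.2, 5], [0, 0, -17.5, 0, 0, 0.2, 5], [0, 0, -17.9, 0, 0, 0.2, 5], [0, 0, -17.9, 0, 0, 0.2, 3], [0, 0, -17.9, 0, 0, 0.2, 1], [0, 0, -17.9, 0, 0, 0.2, 1], [0, 0, -17.9, 0, 0, 0.2, 1], [0, 0, -17.9, 0, 0, 0.2, 1]],
  ],
  newtons=40,
)

```text
time: 6.63
position: [427.4, -130.4, 29.3]
tool_rot: [0.0, 0.997, -0.083, 0.001]
ft_force: [0.3, 0.4, 0.2]
opening: 0.283
```

Request:
drive_tool(
  deltas=[
    [[0, 0, 0, 0, 0, 0, 1], [0, 0, 0, 0, 0, 0, 1], [0, 0, 0, 0, 0, 0, 1], [0, 0, 0, 0, 0, 0, 1], [0, 0, 2, 0, 0, 0, 1], [0, 0, 5, 0, 0, 0, 1], [0, 0, 9, 0, 0, 0, 1], [0, 0, 13, 0, 0, 0, 1], [0, 0, 16, 0, 0, 0, 1], [0, 0, 17, 0, 0, 0, 1], [0, 0, 17, 0, 0, 0, 1]],
  ],
)

```text
time: 7.55
position: [427.9, -130.5, 200.7]
tool_rot: [0.001, 0.997, -0.083, 0.002]
ft_force: [0.0, 0.3, -2.6]
opening: 0.221
```

Request:
drive_tool(
  deltas=[
    [[1, 3, 0, 0, 0, -1, 1], [2, 6, 0, 0, 0, -2, 1], [2, 9, 0, 0, 0, -3, 1], [2, 12, 0, 0, 0, -4, 1], [2, 15, 0, 0, 0, -5, 1], [2, 18, 0, 0, 0, -6, 1], [2, 21, 0, 0, 0, -7, 1], [1.5, 24, 0, 0, 0, -8, 1], [1.5, 27, 0, 0, 0, -9, 1], [1.2, 30, 0, 0, 0, -10, 1], [1.2, 33, 0, 0, 0, -11, 1], [1.2, 33.2, 0, 0, 0, -12, 1]],
  ],
)

```text
time: 8.55
position: [436.6, 206.8, 196.6]
tool_rot: [0.0, 0.758, -0.652, -0.002]
ft_force: [-0.8, 0.6, -2.0]
opening: 0.229
```

```bash
python3 - <<'E'
from h import *
o=r.observe();print(o['time'],o['position'],o['joint_pos'].round(2),o['ft_force'],o['tool_rot'])
E
```

```text
8.55 [436.63916787 206.76627263 196.55485576] [ 0.35  0.15 -0.94  1.85  0.12  1.21 -2.05] [-0.81917274  0.605605   -1.99138236] [ 1.34478658e-04  7.57860299e-01 -6.52414222e-01 -1.85250677e-03]
```

Request:
drive_tool(
  deltas=[
    [[0, 0, 0, 0, 0, -1, 1], [0, 0, 0, 0, 0, -2, 1], [0, 0, -1, 0, 0, -3, 1], [0.1, 0, -4, 0, 0, -3.2, 1], [0.1, 0, -6, 0, 0, -3.2, 1], [0.1, 0, -7.5, 0, 0, -3.2, 1], [0.1, 0, -8.2, 0, 0, -3.2, 1], [0.1, 0, -8.2, 0, 0, -3.2, 1], [0.1, 0, -8.2, 0, 0, -3.2, 1], [0.1, 0, -8.2, 0, 0, -3.2, 1]],
  ],
)

```text
time: 9.38
position: [440.1, 202.2, 117.0]
tool_rot: [0.0, -0.638, 0.77, -0.0]
ft_force: [0.2, 0.5, -1.9]
opening: 0.224
```

```bash
python3 - <<'E'
from h import *
o=r.observe();print(o['time'],o['position'],w2b(o['position']),o['joint_pos'].round(2),o['ft_force'],2*np.arctan2(o['tool_rot'][2],o['tool_rot'][1])+np.pi/2)
c=capture("wrist");s=capture("scene");t=capture("top");save("w3",c);save("s3",s);save("t3",t)
M=np.zeros((600,800,3),np.uint8)
M[:420,:560]=c["image"]
M[420:600,:270]=cv2.resize(t["image"][190:270,220:340],(270,180),interpolation=cv2.INTER_CUBIC)
M[420:600,280:680]=cv2.resize(s["image"][195:285,205:405],(400,180),interpolation=cv2.INTER_CUBIC)
cv2.imwrite('pics/m3.png',M)
E
```

```text
9.3833 [440.10967557 202.22352477 117.04416243] [-92.04445535 -81.09145804 117.04416243] [ 0.27  0.25 -0.88  1.94  0.22  1.05 -2.45] [ 0.15698211  0.49906072 -1.88770922] 6.096540070380812
```

View pics/m3.png

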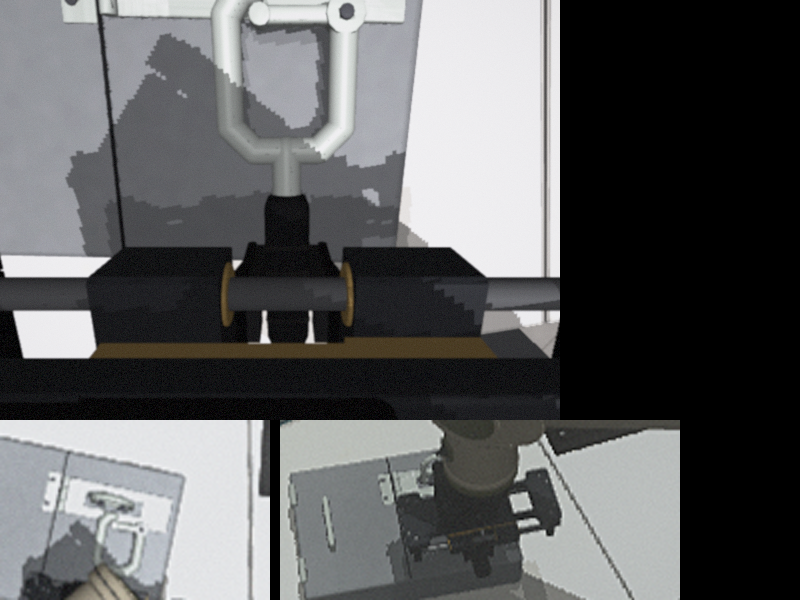

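The wrist view shows the hook held straight, with the boss at (346,11), nose tip at (260,13) and loop sides at columns 215 and 356 (row 80). I'll check this in the box frame.

```bash
python3 - <<'E'
from h import *
c=load("w3")
for nm,(u,v),z in(('boss',(346,11),100),('L',(215,80),94),('R',(356,80),94),('neck',(286,180),94),('handle front',(286,197),98),('crotch',(287,155),94)): print(nm,w2b(px2w(c,u,v,z=z)).round(1), w2b(px2w(c,u,v)).round(1) if v>2 else '')
t=load("t3");B=w2b(cloud(t))
m=(abs(B[...,0]-45)<14)&(B[...,1]<-34)&(B[...,1]>-90)&(B[...,2]>108)&(B[...,2]<140);q=B[m];print('ring',len(q),np.median(q,0).round(1),q.min(0).round(1),q.max(0).round(1))
s=load("s2");B=w2b(cloud(s))
m=(abs(B[...,0]-45)<14)&(B[...,1]<-30)&(B[...,1]>-95)&(B[...,2]>85)&(B[...,2]<140);q=B[m];print('ring s2',len(q),np.median(q,0).round(1),q.min(0).round(1),q.max(0).round(1))
E
```

```text
boss [  17.5 -104.2  100. ] [  17.  -103.9  102.1]
L [ -7.2 -50.9  94. ] [ -7.4 -51.6  97.6]
R [  -7.3 -110.4   94. ] [  -7.3 -110.3   94.4]
neck [-50.  -80.7  94. ] [-48.7 -80.8 101. ]
handle front [-57.  -80.7  98. ] [-56.  -80.8 102.2]
crotch [-38.7 -81.2  94. ] [-38.  -81.2 100.2]
ring 56 [ 47.7 -61.6 123.2] [ 43.3 -87.1 111.1] [ 52.1 -36.4 128.5]
ring s2 99 [ 46.1 -63.  117.6] [ 39.5 -93.4  85.9] [ 52.7 -36.5 134.1]
```

Request:
drive_tool(
  deltas=[
    [[0.5, -0.2, -0.1, 0, 0, 0, 1], [1.0, -0.3, -0.1, 0, 0, 0, 1], [1.5, -0.38, -0.1, 0, 0, 0, 1], [2.0, -0.47, -0.1, 0, 0, 0, 1], [2.4, -0.55, -0.1, 0, 0, 0, 1], [2.8, -0.62, -0.1, 0, 0, 0, 1], [3.2, -0.7, -0.1, 0, 0, 0, 1], [3.5, -0.76, -0.1, 0, 0, 0, 1], [3.8, -0.81, -0.1, 0, 0, 0, 1], [4.0, -0.85, -0.1, 0, 0, 0, 1]],
  ],
)

```text
time: 10.37
position: [478.4, 193.5, 114.8]
tool_rot: [-0.002, -0.638, 0.77, 0.001]
ft_force: [-8.7, -0.4, -0.5]
opening: 0.223
```

Request:
drive_tool(
  deltas=[
    [[0.4, -0.07, 0, 0, 0, 0, 1], [0.8, -0.15, 0, 0, 0, 0, 1], [1.2, -0.22, 0, 0, 0, 0, 1], [1.6, -0.3, 0, 0, 0, 0, 1], [2.0, -0.37, 0, 0, 0, 0, 1], [2.3, -0.43, 0, 0, 0, 0, 1], [2.6, -0.48, 0, 0, 0, 0, 1], [2.6, -0.48, 0, 0, 0, 0, 1]],
  ],
)

```text
time: 11.03
position: [506.7, 188.5, 115.7]
tool_rot: [0.0, -0.638, 0.77, -0.0]
ft_force: [-0.2, -0.6, -1.0]
opening: 0.229
```

Request:
drive_tool(
  deltas=[
    [[0.2, -0.04, 0, 0, 0, 0, 1], [0.4, -0.07, 0, 0, 0, 0, 1], [0.6, -0.11, 0, 0, 0, 0, 1], [0.6, -0.11, 0, 0, 0, 0, 1]],
  ],
)

```text
time: 11.37
position: [512.2, 187.4, 115.6]
tool_rot: [0.0, -0.638, 0.77, -0.0]
ft_force: [0.0, -0.5, -2.8]
opening: 0.225
```

```bash
python3 - <<'E'
from h import *
o=r.observe();print(o['time'],o['position'],w2b(o['position']),o['ft_force'])
c=capture("wrist");t=capture("top");save("w4",c);save("t4",t)
M=np.zeros((420,800,3),np.uint8)
M[:420,:400]=cv2.resize(c["image"][0:210,180:380],(400,420))
M[:420,400:]=cv2.resize(t["image"][195:265,235:301],(400,420),interpolation=cv2.INTER_CUBIC)
cv2.imwrite('pics/m4.png',M)
E
```

```text
11.3667 [512.19380284 187.39649245 115.59234006] [-18.46297235 -82.40586026 115.59234006] [ 0.0136613  -0.48043566 -2.83006799]
```

View pics/m4.png

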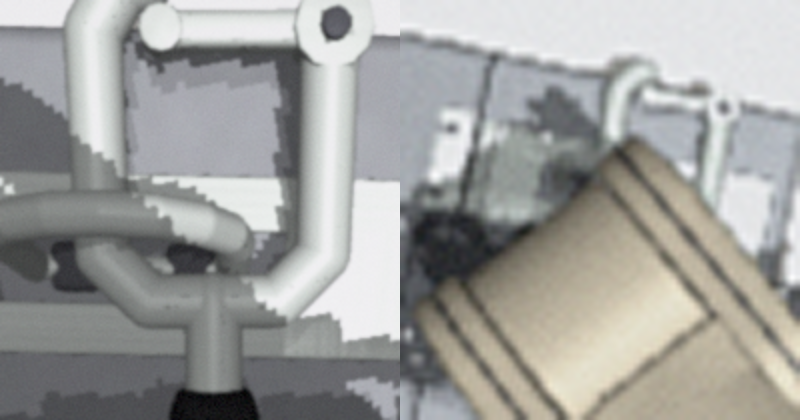

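Clipped: the ring's leg passes through the loop, with the ring's arc ending at about (240,240) in the left crop. The gate bar is shut between nose (160,25) and boss (335,25). Next is the gentle tug back.

Request:
drive_tool(
  deltas=[
    [[-0.6, 0.11, 0, 0, 0, 0, 1], [-1.2, 0.22, 0, 0, 0, 0, 1], [-1.8, 0.33, 0, 0, 0, 0, 1], [-2.3, 0.43, 0, 0, 0, 0, 1], [-2.7, 0.5, 0, 0, 0, 0, 1], [-3.1, 0.57, 0, 0, 0, 0, 1], [-3.5, 0.65, 0, 0, 0, 0, 1], [-3.8, 0.7, 0, 0, 0, 0, 1], [-4.1, 0.76, 0, 0, 0, 0, 1], [-4.3, 0.8, 0, 0, 0, 0, 1], [-4.3, 0.8, 0, 0, 0, 0, 1]],
  ],
)

```text
time: 12.38
position: [468.6, 195.6, 115.6]
tool_rot: [-0.0, -0.638, 0.77, -0.0]
ft_force: [-0.1, 0.5, -2.7]
opening: 0.225
```

Request:
drive_tool(
  deltas=[
    [[-0.1, 0.02, 0, 0, 0, 0, 1], [-0.2, 0.04, 0, 0, 0, 0, 1], [-0.3, 0.06, 0, 0, 0, 0, 1], [-0.3, 0.06, 0, 0, 0, 0, 1]],
  ],
)

```text
time: 12.72
position: [467.3, 195.7, 116.0]
tool_rot: [0.001, -0.638, 0.77, -0.001]
ft_force: [6.9, -1.0, -4.4]
opening: 0.223
```

Request:
drive_tool(
  deltas=[
    [[-0.05, 0.01, 0, 0, 0, 0, 1], [-0.05, 0.01, 0, 0, 0, 0, 1], [0.5, -0.09, 0, 0, 0, 0, 1], [1.0, -0.18, 0, 0, 0, 0, 1], [1.5, -0.28, 0, 0, 0, 0, 1], [2.0, -0.37, 0, 0, 0, 0, 1], [2.0, -0.37, -0.3, 0, 0, 0, 1], [2.0, -0.37, -0.6, 0, 0, 0, 1], [2.0, -0.37, -0.9, 0, 0, 0, 1], [2.0, -0.37, -1.1, 0, 0, 0, 1], [2.0, -0.37, -1.1, 0, 0, 0, 1]],
  ],
)

```text
time: 13.63
position: [485.3, 192.3, 103.9]
tool_rot: [-0.001, -0.638, 0.77, 0.0]
ft_force: [0.5, -0.5, -2.6]
opening: 0.225
```

Request:
drive_tool(
  deltas=[
    [[0, 0, -0.1, 0, 0, 0, 1], [0, 0, -0.2, 0, 0, 0, 1], [0, 0, -0.2, 0, 0, 0, 1]],
  ],
)

```text
time: 13.88
position: [485.8, 192.4, 102.5]
tool_rot: [-0.0, -0.638, 0.77, -0.0]
ft_force: [0.7, 0.9, -2.2]
opening: 0.225
```

Request:
drive_tool(
  deltas=[
    [[0, 0, -0.1, 0, 0, 0, 1], [0, 0, -0.2, 0, 0, 0, 1], [0, 0, -0.2, 0, 0, 0, 1]],
  ],
)

```text
time: 14.13
position: [486.0, 192.6, 100.9]
tool_rot: [0.0, -0.638, 0.77, -0.0]
ft_force: [-2.1, -0.1, 3.1]
opening: 0.224
```

Request:
drive_tool(
  deltas=[
    [[0, 0, 0, 0, 0, 0, 2.4], [0, 0, 0, 0, 0, 0, 3], [0, 0, 0, 0, 0, 0, 4], [0, 0, 0, 0, 0, 0, 4], [0, 0, 0, 0, 0, 0, 4], [0, 0, 1, 0, 0, 0, 4], [0, 0, 3, 0, 0, 0, 4], [0, 0, 6, 0, 0, 0, 4], [0, 0, 10, 0, 0, 0, 4], [-0.5, 0, 13, 0, 0, 0, 4], [-1, 0, 15, 0, 0, 0, 4], [-1, 0, 15, 0, 0, 0, 4]],
  ],
)

```text
time: 15.13
position: [476.7, 193.9, 255.8]
tool_rot: [0.003, -0.638, 0.77, -0.002]
ft_force: [0.7, 0.8, 0.7]
opening: 0.459
```

```bash
python3 - <<'E'
from h import *
o=r.observe();print(o['time'],o['position'],o['ft_force'],o['opening'])
c=capture("wrist");s=capture("scene");save("w5",c);save("s5",s)
M=np.zeros((420,800,3),np.uint8)
M[:420,:500]=c["image"][0:420,30:530]
M[:300,500:]=cv2.resize(s["image"][195:295,220:320],(300,300),interpolation=cv2.INTER_CUBIC)
cv2.imwrite('pics/m5.png',M)
E
```

```text
15.1333 [476.74895278 193.90769345 255.81264339] [0.67958824 0.84736977 0.68664402] 0.45911224649164745
```

View pics/m5.png

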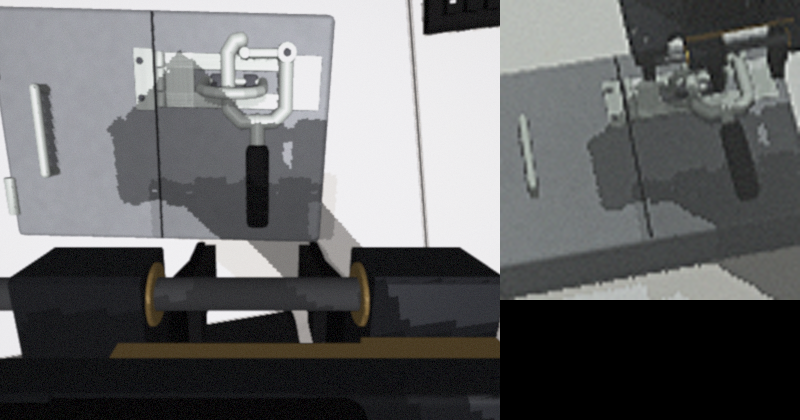

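The hook lies on the box with its handle at (257,185) and the gate shut from (243,52) to (287,52). The ring's leg is inside the loop at about (262,92). A quick height check, then I hand in.

```bash
python3 - <<'E'
from h import *
c=load("w5");B=w2b(cloud(c))
for nm,(u,v) in dict(handle_front=(287,155),handle_back=(287,215),neck=(287,135),loopR=(316,95),boss=(317,52),leaf_end=(338,90),leaf_mid=(330,65),box=(330,150)).items():
    print(nm,np.nanmedian(B[v-2:v+3,u-2:u+3].reshape(-1,3),0).round(1))
print(r.observe()['joint_vel'].round(3))
E
```

```text
handle_front [-16.9 -82.3  91.6]
handle_back [-69.7 -82.2  90. ]
neck [ -0.9 -82.3  84.6]
loopR [  31.3 -106.1   84.7]
boss [  63.6 -106.    88.2]
leaf_end [  36.  -125.6   72.9]
leaf_mid [  55.8 -118.2   73.2]
box [ -15.  -120.7   69.7]
[-0.006  0.032  0.013  0.031  0.008 -0.009 -0.004]
```

```bash
python3 -c "
from cell import r
print(r.close_job(), r.observe()['time'])"
```

```text
the job is handed in; nothing more can be done
the job is handed in; nothing more can be done
```

The box is locked and the job was handed in at about 15 s; no verdict is reported, so this rests on my own checks.

- **Hasp:** I folded it down with the closed fingertips, pressing about 6 N at the end. The last depth check put its upper face at 73 mm, so it lies flat.
- **Clip:** I pushed the hook along the box's x onto the ring's right (-y) leg. The highest push reading was about 9 N, and it fell to zero as the gate shut. The pictures show the leg inside the loop and the gate closed.
- **Tug:** With the hook's underside about 16 mm above the box top, I pulled it back to about 7 N and the gate held.
- **Lay down:** The hook was released flat on the box. Its handle top measured 90–92 mm, so the underside is at about 70–72 mm. The gripper was open and about 15 cm higher.

I never went near the timer, calculator or tape roll, but I took no final measurement of them. None of my checks failed or disagreed beyond about 2 mm.

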